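# Bench-test three drawer runners and mark the one that binds

### The arm

A 6-joint arm with a two-finger parallel gripper is mounted at the origin on the work surface. World frame = base frame: x ahead of the robot, y to its left, z up, the work surface at z = 0. Lengths are in m, angles in rad, forces in N, time in s.
With the tool pointing down it reaches from about 0.35 to 0.775 m from the base axis. Payload 5.5 kg.
Tool frame: the origin (TCP) lies at the very end of the fingers, on their centre line; the grasp point (between the pads) lies 19 mm behind it; z points along the fingers, x is the direction in which the jaws open and shut, and the axes are right-handed (so a half turn about z gives the same grasp; the last joint's range is limited). The gripper opens to 85 mm and grips with 20 to 120 N. Pads are 22 mm wide; open, the fingers measure 114 mm over their backs; the gripper's body (76 mm by 85 mm) begins 54 mm behind the grasp point. The pads swing forward as they close: fully open they stand 13 mm farther back than shut.
Start: joints at [1.055, 0.313, 0.046, 1.304, 0, 1.431], TCP at [0.211, 0.535, 0.231] pointing down, gripper open.
Joint ranges: [-2.76, 2.76], [-0.86, 1.69], [-1.03, 1.26], [-2.2, 2.34], [-1.47, 1.5], [-3.14, 3.14]. Speed limits (rad/s): [2.57, 2.57, 3.14, 3.14, 3.14, 3.14].

### API

Orientations are given as a unit quaternion [w, x, y, z].
In Python, from workcell import env gives the robot as it stands.
- The arm moves only by the shell command python3 -m inch 'ROWS' [FORCE]. ROWS is JSON, a list of rows, each a list of 7 numbers: the turn, a rotation vector about the tool's x, y, z each as a share of 8 degrees, from -1 to 1, then the shift along the tool's x, y, z each as a share of 0.05 m, from -1 to 1, then the closure, from 0 (fully open) to 1 (shut). A call has 1 to 12 rows; each row shifts and turns the commanded pose from where the row before left it, along the tool's axes as they then stand; what a row does not reach is not made up. A row lasts 1/10 s, in which the tool goes at most 50 mm and 8.59 degrees, less where a joint would pass 70% of its speed; a pose out of reach is approached as far as the arm can. A call with a number of a shift or a turn outside -1 to 1 is refused whole. A call with a gripper value outside its range is refused whole. The fingers move at their own pace and stop on an object; FORCE is the grip in N (left out, the last holds). Time passes only in rows, so rows that do not move let the fingers close. It gives the time, the measured TCP pose, the force and the opening at its end, in the units of the state.
- env.get_state(): the state, without advancing time (a new reading comes with each control period).
- env.read_camera(name): name is "scene" or "top" or "wrist"; returns the picture (400x640x3 uint8, red, green, blue); there is no depth.
- env.calibration(name): a dict with "fx", "fy", "cx", "cy" (pixels), "rvec" (rotation vector, rad) and "tvec" (3), from world to camera coordinates, as OpenCV has them; the wrist camera has in their place "hand_eye" (4x4, takes a point from camera to tool coordinates, whose origin is the TCP and whose axes are the tool frame's). Camera axes: x right, y down, z forward; pixel columns grow to the right and rows downward; lengths in m; the calibration is good to about 2 mm. A picture is of the moment at which its call begins: read the wrist's pose just before it. calibration takes no time and is no camera call.
- env.hand_in(): hands the job in, once; it reports no verdict.
The state is a dict: "clock": time; "joint_pos": joint angles; "qvel": joint speeds; "tau": joint torques, N m; "tcp_pos": TCP position; "orientation": TCP orientation; "wrist_force": force on the tool from outside, world axes, zero at the start; "ft_torque": the same for the moment, N m; "finger_gap": finger opening in m.
Only numpy, scipy, OpenCV 4.12 (cv2) and the standard library are available. Lean on these libraries where they do the work, as an engineer would, in place of code of your own. Each camera call takes 0.05 s, during which the arm holds its last target.

### The job

Before the drawer runners go back into the gilded chest, test the three on the board: push each carriage out, away from its pocket, as far as it goes without forcing it, and leave all three out; one of them will bind part-way. Then push the binding carriage fully home again, leave the two good ones fully out, and mark the bad runner by sliding the steel weight across the board, without lifting it, until it drops flat into that runner's pocket. Leave the brush jar, finial and moulding alone.

Things in the scene. Friction and masses are not known exactly. Their poses are not given: they have to be found in the camera images.
- board: Plywood test board fixed to the bench, 360 x 310 mm, top 20 mm above the bench. Origin on its underside; own x = the way the carriages run out (robot's left within 10 deg), z up. It spans x -200..160, y -155..155 mm. Three identical steel runner tracks at y = -95, 0, +95 mm (x -13..153, walls 36 mm above the bench). The strip x -200..-90 mm is bare and flat: the weight's lane.
- carriage_1 (a joint): Travel (m) of the carriage in the track at board y = -95 mm: 0 = fully home, by its pocket; 0.085 = fully out at the far stop; starts 0 to 15 mm out. Runs with about 2 N (give it 6 or more before calling it stuck) and stays where left. One of the three (any, drawn anew each time) binds: it stops dead 35 to 55 mm out and must not be forced, but runs back freely. They look alike.
- carriage_2 (a joint): Travel (m) of the carriage in the track at board y = 0: 0 = fully home, by its pocket; 0.085 = fully out at the far stop; starts 0 to 15 mm out. Runs with about 2 N (give it 6 or more before calling it stuck) and stays where left. One of the three (any, drawn anew each time) binds: it stops dead 35 to 55 mm out and must not be forced, but runs back freely. They look alike.
- carriage_3 (a joint): Travel (m) of the carriage in the track at board y = +95 mm: 0 = fully home, by its pocket; 0.085 = fully out at the far stop; starts 0 to 15 mm out. Runs with about 2 N (give it 6 or more before calling it stuck) and stays where left. One of the three (any, drawn anew each time) binds: it stops dead 35 to 55 mm out and must not be forced, but runs back freely. They look alike.
- cleat_1 (a point): Centre of the upright wooden cleat of carriage_1, to be pushed from either side: 12 mm thick (board x), 50 mm wide (board y), 36 to 80 mm above the bench; this point is 58 mm up, at board x = 0 (home) to +85 mm (out). Axes as the board. On its +x side a block 47 mm above the bench reaches 25 mm from this point, then a plate 37 mm up to 44 mm.
- cleat_2 (a point): Centre of the upright wooden cleat of carriage_2, to be pushed from either side: 12 mm thick (board x), 50 mm wide (board y), 36 to 80 mm above the bench; this point is 58 mm up, at board x = 0 (home) to +85 mm (out). Axes as the board. On its +x side a block 47 mm above the bench reaches 25 mm from this point, then a plate 37 mm up to 44 mm.
- cleat_3 (a point): Centre of the upright wooden cleat of carriage_3, to be pushed from either side: 12 mm thick (board x), 50 mm wide (board y), 36 to 80 mm above the bench; this point is 58 mm up, at board x = 0 (home) to +85 mm (out). Axes as the board. On its +x side a block 47 mm above the bench reaches 25 mm from this point, then a plate 37 mm up to 44 mm.
- pocket_1 (a point): Centre of the floor of the round pocket that belongs to carriage_1, in line with its track at board x = -55 mm: 72 mm across, 6 mm deep, floor 14 mm above the bench.
- pocket_2 (a point): Centre of the floor of the round pocket that belongs to carriage_2, in line with its track at board x = -55 mm: 72 mm across, 6 mm deep, floor 14 mm above the bench.
- pocket_3 (a point): Centre of the floor of the round pocket that belongs to carriage_3, in line with its track at board x = -55 mm: 72 mm across, 6 mm deep, floor 14 mm above the bench.
- weight_center (a point): Centre (half-way up) of the loose marking weight, a plain dark steel disc 60 mm across and 30 mm high, about 0.3 to 0.55 kg. It starts flat on the bare lane of the board, near board x = -128 mm and anywhere in y from -100 to +100 mm, its centre then 35 mm above the bench; lying in a pocket its centre is 29 mm above the bench.
- brush_jar: Bystander: glass jar of paint brushes, 84 mm across, about 240 mm tall, standing left of the board. Origin under its centre.
- finial: Bystander: gilded turned finial, 68 mm across, 132 mm tall, standing left of the board. Origin under its centre.
- moulding: Bystander: length of gilded moulding, 160 x 50 x 30 mm, lying right of the board. Origin under its centre.
Things that resemble listed ones, but are neither listed nor needed, are in the scene too. There is more than one size of the part that bears weight_center; the job needs the middle-sized.

How it is judged:
By the outcome, as a careful person would: the job done as asked, in the order asked, and still so for the second after the job is handed in, with the robot touching nothing.
It also fails if it takes over 72 s, if anything falls off the work surface, if the arm or the gripper's body presses on something with over 40 N, if the wrist force passes 120 N, or if a joint passes its speed limit or range.

## Working session

There is one attempt and no reset: what is moved stays moved. The work goes in short steps, Python scripts to look and compute and a shell command to move; the robot and the scene stay as the last step left them, time stands still between calls to the robot, and variables do not carry over. Pictures are saved under pics/ and viewed, and the job is handed in when it is done.

```bash
ls; mkdir -p pics
python3 - <<'E'
from workcell import env
import cv2
print(env.get_state())
for n in ("scene","top","wrist"):
    im=env.read_camera(n); cv2.imwrite(f"pics/{n}0.png",im[:,:,::-1]); print(n,env.calibration(n))
E
```

```text
pics
{'clock': 0.0, 'joint_pos': array([ 1.05540602e+00,  3.13984959e-01,  4.50081490e-02,  1.30360968e+00,
       -2.28930411e-05,  1.43123268e+00]), 'qvel': array([-6.68971788e-04,  5.54172602e-04,  4.57195934e-04,  1.28307175e-03,
       -3.15382844e-05, -4.25786808e-04]), 'tau': array([-4.22994381e-04, -4.80624390e+01,  2.98535943e+01,  1.94518251e-02,
       -1.63560126e-04,  2.42801065e-06]), 'tcp_pos': array([0.21079512, 0.53442824, 0.23042959]), 'orientation': array([ 4.05968707e-04,  8.26752835e-01,  5.62564617e-01, -7.97803808e-04]), 'wrist_force': array([0.04373733, 0.19524602, 0.07951422]), 'ft_torque': array([-0.03814749, -0.02301737, -0.05466176]), 'finger_gap': 0.08525544442467134}
scene {'fx': 514.3793075819269, 'fy': 514.3793075819269, 'cx': 318.5558804739385, 'cy': 189.44537788979267, 'rvec': array([ 2.09473267,  0.56186083, -0.2852639 ]), 'tvec': array([-0.43434218, -0.07490026,  1.44959746])}
top {'fx': 385.221454190431, 'fy': 385.221454190431, 'cx': 322.5885326313117, 'cy': 195.53926749645586, 'rvec': array([ 2.19025955, -2.13827289,  0.12717276]), 'tvec': array([-0.00444632,  0.48828903,  1.07375112])}
wrist {'fx': 313.77052697093444, 'fy': 313.77052697093444, 'cx': 316.1460141780976, 'cy': 196.9116579065477, 'hand_eye': array([[ 9.99999902e-01,  3.13504309e-04,  3.13894680e-04,
         4.18484265e-04],
       [-3.95326169e-04,  9.50799910e-01,  3.09805381e-01,
        -7.95569745e-02],
       [-2.01325712e-04, -3.09805474e-01,  9.50799941e-01,
        -1.42935766e-01],
       [ 0.00000000e+00,  0.00000000e+00,  0.00000000e+00,
         1.00000000e+00]])}
```

View pics/scene0.png

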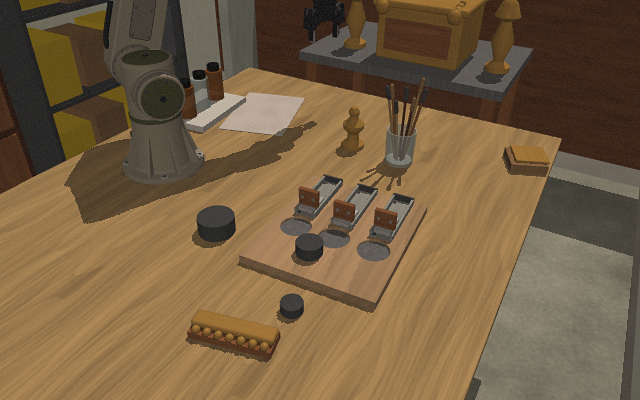

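View pics/top0.png

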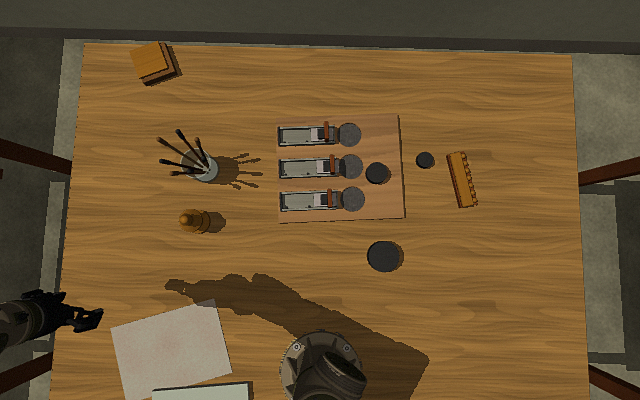

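View pics/wrist0.png

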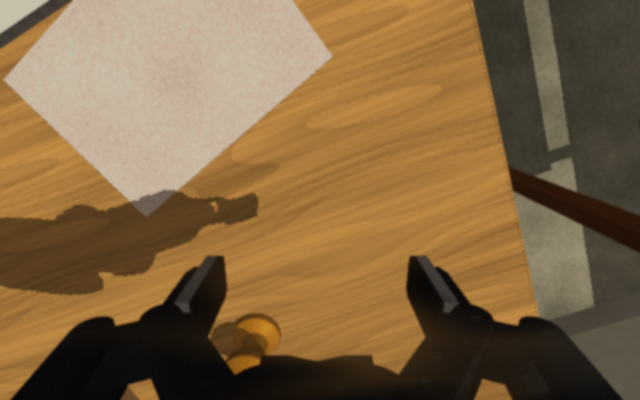

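The top view shows the board at about (277–405, 114–222) with its three tracks. The dark discs are at (385,256) large on the bench, (377,173) on the board's lane, and (425,160) small on the bench. Next I enlarge this area and measure.

```bash
cat > h.py <<'E'
import numpy as np, cv2
from workcell import env
def cam(n):
    c=env.calibration(n); K=np.array([[c['fx'],0,c['cx']],[0,c['fy'],c['cy']],[0,0,1]])
    if n=='wrist': return K,c['hand_eye']
    return K,cv2.Rodrigues(np.array(c['rvec']))[0],np.array(c['tvec'])
def ray(n,uv):
    K,R,t=cam(n); d=R.T@np.linalg.solve(K,np.array([uv[0],uv[1],1.])); return -R.T@t,d
def onz(n,uv,z):
    o,d=ray(n,uv); return o+d*(z-o[2])/d[2]
def tri(uv1,uv2,n1='scene',n2='top'):
    o1,d1=ray(n1,uv1);o2,d2=ray(n2,uv2)
    A=np.stack([d1,-d2],1); s=np.linalg.lstsq(A,o2-o1,rcond=None)[0]
    p,q=o1+s[0]*d1,o2+s[1]*d2; return (p+q)/2,np.linalg.norm(p-q)
def proj(n,p):
    K,R,t=cam(n); q=K@(R@np.asarray(p)+t); return q[:2]/q[2]
E
python3 - <<'E'
import cv2
a=cv2.imread('pics/top0.png')[105:230,265:435]; cv2.imwrite('pics/topc.png',cv2.resize(a,None,fx=4.7,fy=4.7,interpolation=cv2.INTER_CUBIC))
a=cv2.imread('pics/scene0.png')[160:325,180:440]; cv2.imwrite('pics/scenec.png',cv2.resize(a,None,fx=3,fy=3,interpolation=cv2.INTER_CUBIC))
E
```

```text
(no output)
```

View pics/topc.png

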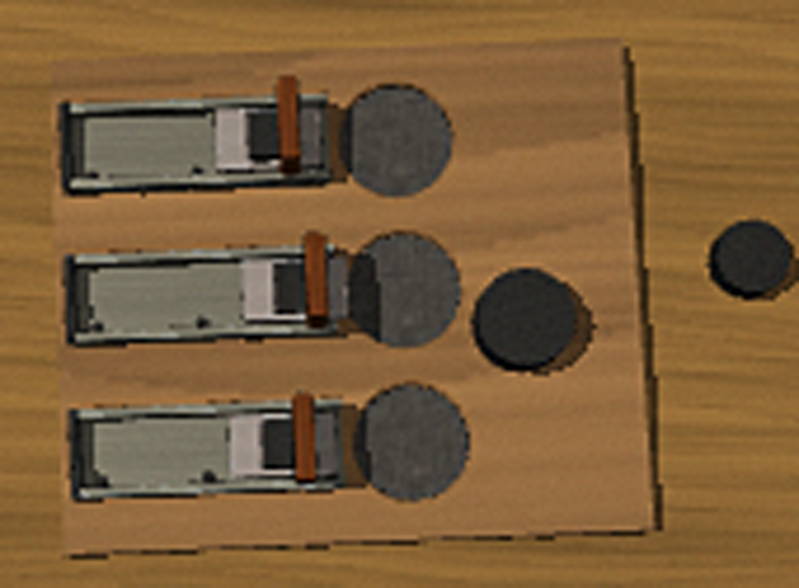

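View pics/scenec.png

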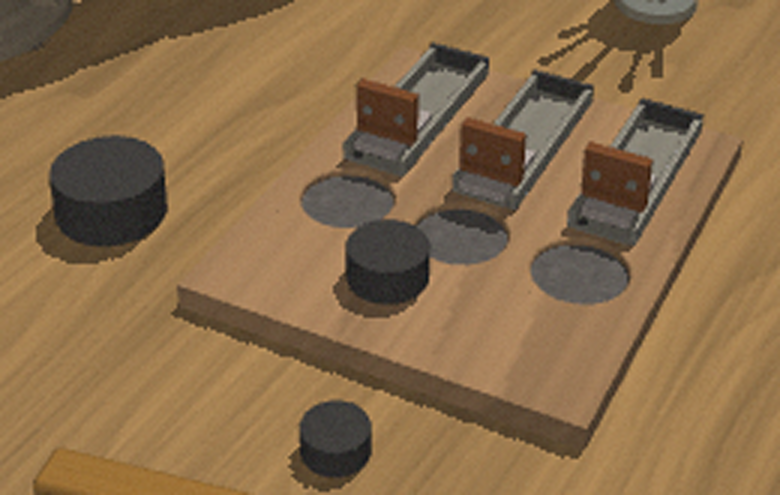

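The enlarged crops show three discs, in scene pixels: large (216,223) on the bench, medium (309,247) on the board's lane, and small (291,306) on the bench. The medium one fits, since it lies on the bare lane and should measure about 60 mm across. I check the sizes and heights, then fit the board frame.

```bash
cat > meas.py <<'E'
from h import *
def full(n,crop):
    c=np.array(crop,float)
    return (c+.5)/4.7-.5+[265,105] if n=='top' else (c+.5)/3-.5+[180,160]
im=cv2.imread('pics/top0.png'); hsv=cv2.cvtColor(im,cv2.COLOR_BGR2HSV)
# corners
C=[onz('top',full('top',c),.02) for c in [(50,60),(622,40),(650,530),(62,555)]]
for c in C: print('corner',c.round(4))
print('sides',[np.linalg.norm(C[i]-C[(i+1)%4]).round(4) for i in range(4)])
# pockets: grey low saturation
pk=[onz('top',full('top',c),.02) for c in [(397,140),(404,290),(411,442)]]
print('pockets',np.array(pk).round(4))
Cs=np.array(C); ex=((Cs[0]+Cs[3])-(Cs[1]+Cs[2])); e2=(Cs[3]+Cs[2])-(Cs[0]+Cs[1])
a=np.arctan2(ex[1],ex[0]); b=np.arctan2(e2[1],e2[0])-np.pi/2
d=np.array(pk[2])-pk[0]; c=np.arctan2(d[1],d[0])-np.pi/2
print('yaw',np.degrees([a,b,c]))
# board corner in own coordinates: TL=(160,-155)
print('tri weight top', tri(full('scene',(388,247)),full('top',(525,318))))
print('tri pocket1..3',[tri(full('scene',s),full('top',t)) for s,t in [((581,272),(397,140)),((464,236),(404,290)),((348,200),(411,442))]])
print('tri cleat tops(mid of far/near top edge)')
for n,cs in {'disc big':[(50,186),(165,172)],'mid':[(346,250),(430,248)],'small':[(300,430),(371,432)]}.items():
    p=[onz('scene',full('scene',c),.05 if n=='mid' else .03) for c in cs]; print(n,np.linalg.norm(p[0]-p[1]))
E
python3 meas.py
```

```text
corner [0.7175 0.1522 0.02  ]
corner [ 0.7396 -0.2066  0.02  ]
corner [ 0.4318 -0.2242  0.02  ]
corner [0.408  0.1333 0.02  ]
sides [np.float64(0.3595), np.float64(0.3083), np.float64(0.3583), np.float64(0.3101)]
pockets [[ 0.6716 -0.0661  0.02  ]
 [ 0.5766 -0.072   0.02  ]
 [ 0.4822 -0.0777  0.02  ]]
yaw [  93.6610598  -266.60734547 -266.49619794]
tri weight top (array([ 0.55668555, -0.14309158,  0.04560489]), np.float64(0.0009057448458683101))
tri pocket1..3 [(array([ 0.67331885, -0.06600638,  0.01631116]), np.float64(0.0015898196028786018)), (array([ 0.57907308, -0.0714868 ,  0.01477818]), np.float64(0.0033783665265305334)), (array([ 0.48287245, -0.07796784,  0.01552849]), np.float64(0.00044551162514061375))]
tri cleat tops(mid of far/near top edge)
disc big 0.08695739146457937
mid 0.059101181101147954
small 0.044536557587537724
```

The middle disc measures 59 mm and the others about 87 and 45 mm, so the choice is confirmed. Its top triangulates at z≈46–50 mm, which means it lies on the board. Next come the board frame, the cleats, the bystanders and a helper that gives the tool-frame shift to a target in board coordinates.

```bash
cat >> h.py <<'E'
YAW=np.radians(93.55); EX=np.array([np.cos(YAW),np.sin(YAW),0]); EY=np.array([-np.sin(YAW),np.cos(YAW),0]); O=np.array([0.5731,-0.0168,0])
def b2w(p): return O+p[0]*EX+p[1]*EY+np.array([0,0,p[2]])
def w2b(p): d=np.asarray(p)-O; return np.array([d@EX,d@EY,d[2]])
from scipy.spatial.transform import Rotation as Rn
def toolR(s=None):
    s=s or env.get_state(); q=s['orientation']; return Rn.from_quat([q[1],q[2],q[3],q[0]]),s
def go(b):
    R,s=toolR(); d=b2w(np.array(b))-s['tcp_pos']; dt=R.inv().apply(d)/0.05
    Rd=Rn.from_matrix(np.stack([-EY,-EX,[0,0,-1]],1)); rv=(R.inv()*Rd).as_rotvec()/np.radians(8)
    print('board tcp',w2b(s['tcp_pos']).round(4),'F(board)',[round(float(s['wrist_force']@v),2) for v in (EX,EY)],round(s['wrist_force'][2],2))
    print('shift total (units of 50mm)',dt.round(3),' turn units',rv.round(3),'clock',s['clock'])
E
python3 - <<'E'
from meas import *
for i,(c,z) in enumerate([((288,122),.08),((316,278),.08),((304,436),.08)]):
    print('cleat',i+1,w2b(onz('top',full('top',c),z)).round(4))
for i,c in enumerate([(397,140),(404,290),(411,442)]): print('pocket',i+1,w2b(onz('top',full('top',c),.02)).round(4))
print('weight',w2b(onz('top',full('top',(525,318)),.05)).round(4), w2b(tri(full('scene',(388,247)),full('top',(525,318)))[0]))
for s,t in [((613,150),(288,122)),((494,137),(316,278)),((388,98),(304,436))]:
    pass
print('cleat top tri',[w2b(tri(full('scene',s),full('top',t))[0]).round(4) for s,t in [((619,152),(288,122)),((494,128),(316,278)),((389,90),(304,436))]])
print('jar',onz('top',(203,168),0),'finial',onz('top',(203,222),0), 'finial tip tri',tri((353,110),(186,220)))
go([-.035,.095,.20])
E
```

```text
corner [0.7175 0.1522 0.02  ]
corner [ 0.7396 -0.2066  0.02  ]
corner [ 0.4318 -0.2242  0.02  ]
corner [0.408  0.1333 0.02  ]
sides [np.float64(0.3595), np.float64(0.3083), np.float64(0.3583), np.float64(0.3101)]
pockets [[ 0.6716 -0.0661  0.02  ]
 [ 0.5766 -0.072   0.02  ]
 [ 0.4822 -0.0777  0.02  ]]
yaw [  93.6610598  -266.60734547 -266.49619794]
tri weight top (array([ 0.55668555, -0.14309158,  0.04560489]), np.float64(0.0009057448458683101))
tri pocket1..3 [(array([ 0.67331885, -0.06600638,  0.01631116]), np.float64(0.0015898196028786018)), (array([ 0.57907308, -0.0714868 ,  0.01477818]), np.float64(0.0033783665265305334)), (array([ 0.48287245, -0.07796784,  0.01552849]), np.float64(0.00044551162514061375))]
tri cleat tops(mid of far/near top edge)
disc big 0.08695739146457937
mid 0.059101181101147954
small 0.044536557587537724
cleat 1 [ 0.0137 -0.092   0.08  ]
cleat 2 [0.001  0.0022 0.08  ]
cleat 3 [0.0117 0.0948 0.08  ]
pocket 1 [-0.0553 -0.0952  0.02  ]
pocket 2 [-0.0553 -0.0001  0.02  ]
pocket 3 [-0.0552  0.0945  0.02  ]
weight [-0.1246  0.0253  0.05  ] [-0.12503287  0.02420287  0.04560489]
cleat top tri [array([ 0.0144, -0.0944,  0.0776]), array([0.0016, 0.0003, 0.0772]), array([0.0121, 0.0937, 0.0772])]
jar [0.56466094 0.36208062 0.        ] finial [0.40564811 0.35269924 0.        ] finial tip tri (array([0.4058413 , 0.36200491, 0.11621927]), np.float64(0.001096494006223198))
board tcp [0.5727 0.3274 0.2306] F(board) [1.08, 0.18] 0.22
shift total (units of 50mm) [-9.036  9.362  0.623]  turn units [4.000e-03 9.000e-03 8.114e+00] clock 0.15
```

```bash
python3 -m inch '[[0,0,1,0,0,0,1],[0,0,1,0,0,0,1],[0,0,1,0,0,0,1],[0,0,1,0,0,0,1],[0,0,1,0,0,0,1],[0,0,1,0,0,0,1],[0,0,1,0,0,0,1],[0,0,1,0,0,0,1],[0,0,0.11,0,0,0,1],[0,0,0,0,0,0,1]]' 40; python3 -c "
from h import *
go([-.035,.095,.20])"
```

```text
clock: 1.15
tcp_pos: [0.211, 0.5348, 0.2311]
orientation: [0.0, 0.999, 0.033, -0.0]
wrist_force: [0.1, 0.6, -0.7]
finger_gap: -0.0001
board tcp [0.5729 0.3273 0.2311] F(board) [0.6, -0.14] -0.66
shift total (units of 50mm) [ 4.605 12.174  0.625]  turn units [0.003 0.002 0.024] clock 1.15
```

```bash
python3 -m inch '[[0,0,0,0.35,0.92,0,1],[0,0,0,0.35,0.92,0,1],[0,0,0,0.35,0.92,0,1],[0,0,0,0.35,0.92,0,1],[0,0,0,0.35,0.92,0,1],[0,0,0,0.35,0.92,0,1],[0,0,0,0.35,0.92,0,1],[0,0,0,0.35,0.92,0,1],[0,0,0,0.35,0.92,0,1],[0,0,0,0.35,0.92,0,1],[0,0,0,0.35,0.92,0,1],[0,0,0,0.35,0.92,0,1]]'; python3 -m inch '[[0,0,0,0.4,0.9,0,1],[0,0,0,0,0.2,0,1],[0,0,0,0,0,0,1]]'; python3 -c "
from h import *
go([-.03,.095,.055])"
```

```text
clock: 2.35
tcp_pos: [0.4557, -0.0049, 0.2315]
orientation: [-0.0, 0.999, 0.033, 0.0]
wrist_force: [0.4, 0.7, 0.9]
finger_gap: 0.0002
clock: 2.65
tcp_pos: [0.4786, -0.0581, 0.2308]
orientation: [-0.0, 1.0, 0.031, -0.0]
wrist_force: [-1.2, -0.2, -0.5]
finger_gap: -0.0001
board tcp [-0.0353  0.0968  0.2308] F(board) [-0.14, 1.24] -0.48
shift total (units of 50mm) [ 0.04  -0.105  3.517]  turn units [-0.003  0.007 -0.007] clock 2.65
```

```bash
cat > chk.py <<'E'
import sys
from h import *
F=env.get_state()
f=float(F['wrist_force']@EX); print('  bx %.4f by %.4f z %.4f  Fx %.2f Fy %.2f Fz %.2f'%(*w2b(F['tcp_pos']),f,F['wrist_force']@EY,F['wrist_force'][2]))
sys.exit(1 if abs(f)>float(sys.argv[1]) else 0)
E
python3 -m inch '[[0,0,0,0.04,0,0.9,1],[0,0,0,0,0,0.9,1],[0,0,0,0,0,0.9,1],[0,0,0,0,0,0.8,1],[0,0,0,0,0,0,1]]' >/dev/null; python3 chk.py 9
python3 -m inch '[[0,0,0,0,-0.2,0,1],[0,0,0,0,-0.2,0,1],[0,0,0,0,0,0,1]]'>/dev/null; python3 chk.py 9
python3 - <<'E'
from h import *
im=env.read_camera('scene');cv2.imwrite('pics/s1.png',cv2.resize(im[130:320,180:440,::-1],None,fx=3,fy=3))
E
```

```text
bx -0.0304 by 0.1000 z 0.0519  Fx 1.12 Fy 0.91 Fz -0.36
  bx -0.0125 by 0.0933 z 0.0586  Fx 0.61 Fy -0.96 Fz 0.05
```

View pics/s1.png

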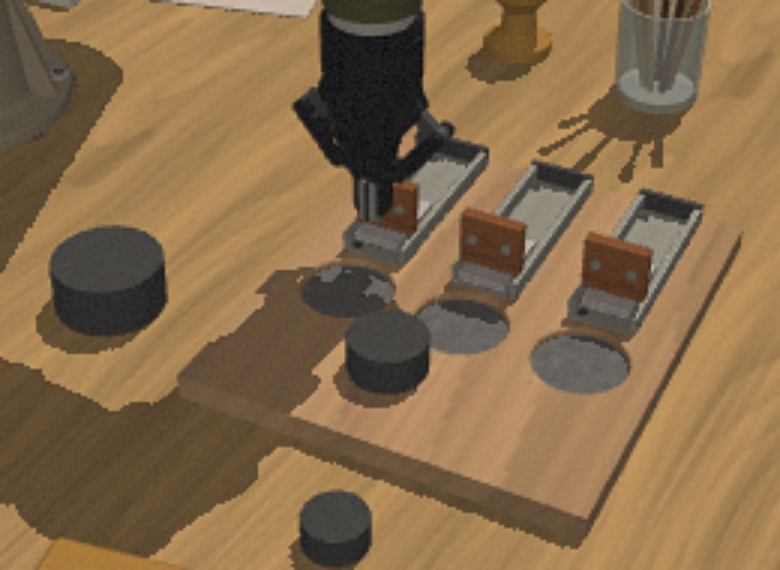

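The picture shows the closed fingers behind cleat 3, at about crop (375,200). Now I push it out in guarded steps.

```bash
python3 -m inch '[[0,0,0,0,-0.1,0,1],[0,0,0,0,-0.1,0,1]]'>/dev/null; python3 chk.py 8 && python3 -m inch '[[0,0,0,0,-0.1,0,1],[0,0,0,0,0,0,1]]'>/dev/null && python3 chk.py 8 &&  python3 -m inch '[[0,0,0,0,-0.1,0,1],[0,0,0,0,0,0,1]]'>/dev/null && python3 chk.py 8 && python3 -m inch '[[0,0,0,0,-0.1,0,1],[0,0,0,0,0,0,1]]'>/dev/null && python3 chk.py 8
```

```text
bx -0.0040 by 0.0940 z 0.0572  Fx -2.54 Fy -0.69 Fz 1.38
  bx 0.0017 by 0.0947 z 0.0565  Fx 0.19 Fy -0.15 Fz 0.13
  bx 0.0067 by 0.0949 z 0.0562  Fx -0.17 Fy 0.40 Fz -0.52
  bx 0.0118 by 0.0950 z 0.0561  Fx -0.30 Fy 0.78 Fz 0.33
```

```bash
python3 -m inch '[[0,0,0,0,-0.06,0,1]]'>/dev/null; python3 chk.py 8 && python3 -m inch '[[0,0,0,0,-0.06,0,1]]'>/dev/null && python3 chk.py 8 && python3 -m inch '[[0,0,0,0,-0.06,0,1]]'>/dev/null && python3 chk.py 8 && python3 -m inch '[[0,0,0,0,-0.04,0,1]]'>/dev/null && python3 chk.py 8 && python3 -m inch '[[0,0,0,0,-0.04,0,1]]'>/dev/null && python3 chk.py 8 && python3 -m inch '[[0,0,0,0,-0.04,0,1]]'>/dev/null && python3 chk.py 8 && python3 -m inch '[[0,0,0,0,-0.04,0,1]]'>/dev/null && python3 chk.py 8
python3 - <<'E'
from h import *
im=env.read_camera('scene');cv2.imwrite('pics/s2.png',cv2.resize(im[130:320,180:440,::-1],None,fx=3,fy=3))
E
```

```text
bx 0.0142 by 0.0950 z 0.0561  Fx -1.61 Fy -0.32 Fz -0.32
  bx 0.0173 by 0.0950 z 0.0562  Fx -2.01 Fy 0.13 Fz -0.52
  bx 0.0204 by 0.0950 z 0.0561  Fx -2.30 Fy 1.17 Fz -0.30
  bx 0.0225 by 0.0950 z 0.0561  Fx -1.96 Fy 0.37 Fz -1.02
  bx 0.0245 by 0.0950 z 0.0561  Fx -2.58 Fy 1.19 Fz -1.03
  bx 0.0264 by 0.0950 z 0.0561  Fx -1.87 Fy -0.39 Fz -0.99
  bx 0.0284 by 0.0950 z 0.0562  Fx -2.27 Fy 0.71 Fz -1.08
```

View pics/s2.png

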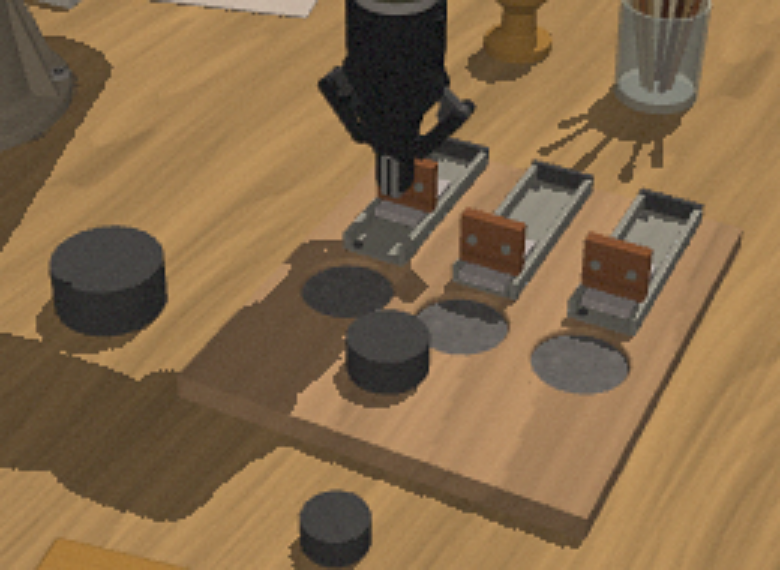

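Cleat 3 is moving with the fingers, now at crop (412,185), and runs at about 2 N. I continue.

```bash
python3 -m inch '[[0,0,0,0,-0.04,0,1]]'>/dev/null; python3 chk.py 6 && python3 -m inch '[[0,0,0,0,-0.04,0,1]]'>/dev/null && python3 chk.py 6 && python3 -m inch '[[0,0,0,0,-0.04,0,1]]'>/dev/null && python3 chk.py 6 && python3 -m inch '[[0,0,0,0,-0.04,0,1]]'>/dev/null && python3 chk.py 6 && python3 -m inch '[[0,0,0,0,-0.04,0,1]]'>/dev/null && python3 chk.py 6 && python3 -m inch '[[0,0,0,0,-0.04,0,1]]'>/dev/null && python3 chk.py 6 && python3 -m inch '[[0,0,0,0,-0.04,0,1]]'>/dev/null && python3 chk.py 6 && python3 -m inch '[[0,0,0,0,-0.04,0,1]]'>/dev/null && python3 chk.py 6 && python3 -m inch '[[0,0,0,0,-0.06,0,1],[0,0,0,0,-0.06,0,1]]'>/dev/null && python3 chk.py 6 && python3 -m inch '[[0,0,0,0,-0.06,0,1],[0,0,0,0,-0.06,0,1]]'>/dev/null && python3 chk.py 6
```

```text
bx 0.0303 by 0.0949 z 0.0563  Fx -1.43 Fy 1.56 Fz -0.42
  bx 0.0323 by 0.0949 z 0.0563  Fx -1.41 Fy 0.70 Fz -1.45
  bx 0.0344 by 0.0949 z 0.0563  Fx -1.49 Fy 1.38 Fz -0.81
  bx 0.0364 by 0.0949 z 0.0563  Fx -1.14 Fy 0.27 Fz -1.21
  bx 0.0384 by 0.0949 z 0.0563  Fx -1.88 Fy 1.89 Fz -0.99
  bx 0.0404 by 0.0949 z 0.0563  Fx -1.70 Fy 0.64 Fz -1.01
  bx 0.0424 by 0.0948 z 0.0563  Fx -2.47 Fy 1.20 Fz 0.34
  bx 0.0444 by 0.0948 z 0.0563  Fx -1.53 Fy 0.26 Fz -0.10
  bx 0.0505 by 0.0949 z 0.0563  Fx -1.78 Fy 1.14 Fz -0.77
  bx 0.0565 by 0.0948 z 0.0563  Fx -2.50 Fy 1.71 Fz 0.57
```

Cleat 3 is past 70 mm, so that runner is good. Now to its end stop.

```bash
python3 -m inch '[[0,0,0,0,-0.06,0,1]]'>/dev/null; python3 chk.py 6 && python3 -m inch '[[0,0,0,0,-0.06,0,1]]'>/dev/null && python3 chk.py 6 && python3 -m inch '[[0,0,0,0,-0.04,0,1]]'>/dev/null && python3 chk.py 6 && python3 -m inch '[[0,0,0,0,-0.03,0,1]]'>/dev/null && python3 chk.py 6 && python3 -m inch '[[0,0,0,0,-0.02,0,1]]'>/dev/null && python3 chk.py 6 && python3 -m inch '[[0,0,0,0,-0.02,0,1]]'>/dev/null && python3 chk.py 6 && python3 -m inch '[[0,0,0,0,-0.02,0,1]]'>/dev/null && python3 chk.py 6 && python3 -m inch '[[0,0,0,0,-0.02,0,1]]'>/dev/null && python3 chk.py 6 && python3 -m inch '[[0,0,0,0,-0.02,0,1]]'>/dev/null && python3 chk.py 6 && python3 -m inch '[[0,0,0,0,-0.02,0,1]]'>/dev/null && python3 chk.py 6
```

```text
bx 0.0595 by 0.0948 z 0.0563  Fx -2.08 Fy 0.91 Fz -0.82
  bx 0.0625 by 0.0948 z 0.0563  Fx -2.12 Fy 1.18 Fz -0.27
  bx 0.0646 by 0.0948 z 0.0563  Fx -0.98 Fy 1.67 Fz 0.63
  bx 0.0659 by 0.0948 z 0.0563  Fx -3.99 Fy 1.26 Fz 1.04
  bx 0.0660 by 0.0948 z 0.0564  Fx -8.15 Fy 1.43 Fz 0.76
```

Runner 3 reached its stop at 8 N (TCP bx 0.066), so it is fully out. I back away and move to runner 2.

```bash
python3 -m inch '[[0,0,0,0,0.5,0,1],[0,0,0,0,0.9,0,1],[0,0,0,0,0.7,0,1],[0,0,0,0.9,0,0,1],[0,0,0,0.99,0,0,1],[0,0,0,0,0,0,1],[0,0,0,0,0,0,1]]'>/dev/null; python3 chk.py 6; python3 -c "
from h import *
go([-.025,0,.056])"
```

```text
bx -0.0380 by -0.0007 z 0.0556  Fx 1.38 Fy 1.47 Fz -0.35
board tcp [-0.038  -0.0007  0.0556] F(board) [1.38, 1.47] -0.35
shift total (units of 50mm) [-0.013 -0.26  -0.009]  turn units [-0.007  0.001  0.008] clock 7.45
```

```bash
python3 -m inch '[[0,0,0,0,-0.2,0,1],[0,0,0,0,-0.1,0,1]]'>/dev/null; python3 chk.py 6 && python3 -m inch '[[0,0,0,0,-0.08,0,1],[0,0,0,0,-0.08,0,1]]'>/dev/null && python3 chk.py 6 && python3 -m inch '[[0,0,0,0,-0.08,0,1],[0,0,0,0,-0.08,0,1]]'>/dev/null && python3 chk.py 6 && python3 -m inch '[[0,0,0,0,-0.08,0,1],[0,0,0,0,-0.08,0,1]]'>/dev/null && python3 chk.py 6 && python3 -m inch '[[0,0,0,0,-0.08,0,1]]'>/dev/null && python3 chk.py 6 && python3 -m inch '[[0,0,0,0,-0.06,0,1]]'>/dev/null && python3 chk.py 6 && python3 -m inch '[[0,0,0,0,-0.06,0,1]]'>/dev/null && python3 chk.py 6
```

```text
bx -0.0218 by 0.0016 z 0.0563  Fx 0.13 Fy 0.37 Fz -0.53
  bx -0.0147 by 0.0011 z 0.0567  Fx -2.00 Fy 0.34 Fz 0.01
  bx -0.0071 by 0.0005 z 0.0565  Fx -1.41 Fy 2.98 Fz 0.79
  bx 0.0010 by 0.0002 z 0.0564  Fx -1.28 Fy 1.52 Fz 0.86
  bx 0.0050 by 0.0002 z 0.0564  Fx -1.92 Fy 1.12 Fz 0.16
  bx 0.0081 by 0.0002 z 0.0563  Fx -1.87 Fy 0.40 Fz 0.18
  bx 0.0111 by 0.0002 z 0.0563  Fx -1.54 Fy 0.87 Fz 1.46
```

```bash
python3 -m inch '[[0,0,0,0,-0.04,0,1]]'>/dev/null; python3 chk.py 6 && python3 -m inch '[[0,0,0,0,-0.04,0,1]]'>/dev/null && python3 chk.py 6 && python3 -m inch '[[0,0,0,0,-0.04,0,1]]'>/dev/null && python3 chk.py 6 && python3 -m inch '[[0,0,0,0,-0.04,0,1]]'>/dev/null && python3 chk.py 6 && python3 -m inch '[[0,0,0,0,-0.04,0,1]]'>/dev/null && python3 chk.py 6 && python3 -m inch '[[0,0,0,0,-0.04,0,1]]'>/dev/null && python3 chk.py 6 && python3 -m inch '[[0,0,0,0,-0.04,0,1]]'>/dev/null && python3 chk.py 6 && python3 -m inch '[[0,0,0,0,-0.04,0,1]]'>/dev/null && python3 chk.py 6
```

```text
bx 0.0131 by 0.0002 z 0.0563  Fx -1.40 Fy 0.18 Fz 0.70
  bx 0.0149 by 0.0002 z 0.0564  Fx -2.20 Fy 0.15 Fz 0.59
  bx 0.0169 by 0.0002 z 0.0563  Fx -1.14 Fy 1.06 Fz 1.44
  bx 0.0189 by 0.0002 z 0.0563  Fx -1.55 Fy 0.42 Fz 1.36
  bx 0.0209 by 0.0002 z 0.0564  Fx -1.27 Fy 0.35 Fz 1.98
  bx 0.0229 by 0.0002 z 0.0564  Fx -0.54 Fy 0.67 Fz 1.42
  bx 0.0249 by 0.0002 z 0.0563  Fx -1.93 Fy 0.31 Fz 1.75
  bx 0.0269 by 0.0002 z 0.0563  Fx -1.77 Fy -0.70 Fz 0.66
```

Cleat 2 is at about 46 mm and still free.

```bash
python3 -m inch '[[0,0,0,0,-0.04,0,1]]'>/dev/null; python3 chk.py 6 && python3 -m inch '[[0,0,0,0,-0.04,0,1]]'>/dev/null && python3 chk.py 6 && python3 -m inch '[[0,0,0,0,-0.04,0,1]]'>/dev/null && python3 chk.py 6 && python3 -m inch '[[0,0,0,0,-0.04,0,1]]'>/dev/null && python3 chk.py 6 && python3 -m inch '[[0,0,0,0,-0.04,0,1]]'>/dev/null && python3 chk.py 6 && python3 -m inch '[[0,0,0,0,-0.04,0,1]]'>/dev/null && python3 chk.py 6 && python3 -m inch '[[0,0,0,0,-0.04,0,1]]'>/dev/null && python3 chk.py 6 && python3 -m inch '[[0,0,0,0,-0.06,0,1],[0,0,0,0,-0.06,0,1]]'>/dev/null && python3 chk.py 6 && python3 -m inch '[[0,0,0,0,-0.06,0,1],[0,0,0,0,-0.06,0,1]]'>/dev/null && python3 chk.py 6
```

```text
bx 0.0289 by 0.0003 z 0.0563  Fx -0.75 Fy 0.34 Fz 2.37
  bx 0.0302 by 0.0002 z 0.0564  Fx -8.16 Fy 0.06 Fz 0.65
```

```bash
python3 -m inch '[[0,0,0,0,0,0,1]]'>/dev/null; python3 chk.py 6; python3 -m inch '[[0,0,0,0,-0.01,0,1]]'>/dev/null; python3 chk.py 6
```

```text
bx 0.0302 by 0.0003 z 0.0564  Fx -5.10 Fy -0.14 Fz 0.60
  bx 0.0302 by 0.0003 z 0.0564  Fx -6.40 Fy 0.87 Fz 1.09
```

Runner 2 stopped dead at about 49 mm, holding 6–8 N without moving, so it is the binder. I leave it out and test runner 1.

```bash
python3 -m inch '[[0,0,0,0,0.4,0,1],[0,0,0,0,0.7,0,1],[0,0,0,0.5,0,0,1],[0,0,0,0.9,0,0,1],[0,0,0,0.5,0,0,1],[0,0,0,0,0,0,1],[0,0,0,0,0,0,1]]'>/dev/null; python3 chk.py 6; python3 -c "
from h import *
go([-.015,-.095,.056])"
```

```text
bx -0.0229 by -0.0943 z 0.0554  Fx 0.02 Fy 0.90 Fz -0.50
board tcp [-0.0229 -0.0943  0.0554] F(board) [0.02, 0.9] -0.5
shift total (units of 50mm) [ 0.015 -0.159 -0.012]  turn units [-0.009  0.012  0.009] clock 10.45
```

```bash
python3 -m inch '[[0,0,0,0,-0.2,0,1],[0,0,0,0,-0.1,0,1]]'>/dev/null; python3 chk.py 6 && python3 -m inch '[[0,0,0,0,-0.08,0,1],[0,0,0,0,-0.08,0,1]]'>/dev/null && python3 chk.py 6 && python3 -m inch '[[0,0,0,0,-0.08,0,1],[0,0,0,0,-0.08,0,1]]'>/dev/null && python3 chk.py 6 && python3 -m inch '[[0,0,0,0,-0.06,0,1]]'>/dev/null && python3 chk.py 6 && python3 -m inch '[[0,0,0,0,-0.04,0,1]]'>/dev/null && python3 chk.py 6 && python3 -m inch '[[0,0,0,0,-0.04,0,1]]'>/dev/null && python3 chk.py 6 && python3 -m inch '[[0,0,0,0,-0.04,0,1]]'>/dev/null && python3 chk.py 6 && python3 -m inch '[[0,0,0,0,-0.04,0,1]]'>/dev/null && python3 chk.py 6 && python3 -m inch '[[0,0,0,0,-0.04,0,1]]'>/dev/null && python3 chk.py 6 && python3 -m inch '[[0,0,0,0,-0.04,0,1]]'>/dev/null && python3 chk.py 6
```

```text
bx -0.0073 by -0.0934 z 0.0562  Fx -0.43 Fy 0.83 Fz -0.40
  bx -0.0003 by -0.0939 z 0.0565  Fx -1.70 Fy 0.36 Fz 0.26
  bx 0.0075 by -0.0945 z 0.0565  Fx -1.51 Fy 0.71 Fz -0.47
  bx 0.0106 by -0.0947 z 0.0564  Fx -0.99 Fy 0.69 Fz 0.06
  bx 0.0126 by -0.0948 z 0.0564  Fx -2.18 Fy 1.06 Fz 0.69
  bx 0.0144 by -0.0948 z 0.0564  Fx -1.04 Fy 0.86 Fz 0.30
  bx 0.0164 by -0.0948 z 0.0564  Fx -1.00 Fy 1.06 Fz 1.18
  bx 0.0184 by -0.0948 z 0.0563  Fx -1.28 Fy 1.41 Fz 0.24
  bx 0.0205 by -0.0948 z 0.0564  Fx -2.23 Fy 0.93 Fz 0.92
  bx 0.0225 by -0.0948 z 0.0564  Fx -2.72 Fy 0.20 Fz 0.12
```

```bash
python3 -m inch '[[0,0,0,0,-0.04,0,1]]'>/dev/null; python3 chk.py 6 && python3 -m inch '[[0,0,0,0,-0.04,0,1]]'>/dev/null && python3 chk.py 6 && python3 -m inch '[[0,0,0,0,-0.04,0,1]]'>/dev/null && python3 chk.py 6 && python3 -m inch '[[0,0,0,0,-0.04,0,1]]'>/dev/null && python3 chk.py 6 && python3 -m inch '[[0,0,0,0,-0.04,0,1]]'>/dev/null && python3 chk.py 6 && python3 -m inch '[[0,0,0,0,-0.04,0,1]]'>/dev/null && python3 chk.py 6 && python3 -m inch '[[0,0,0,0,-0.04,0,1]]'>/dev/null && python3 chk.py 6 && python3 -m inch '[[0,0,0,0,-0.04,0,1]]'>/dev/null && python3 chk.py 6 && python3 -m inch '[[0,0,0,0,-0.04,0,1]]'>/dev/null && python3 chk.py 6 && python3 -m inch '[[0,0,0,0,-0.04,0,1]]'>/dev/null && python3 chk.py 6
```

```text
bx 0.0245 by -0.0948 z 0.0564  Fx -1.38 Fy 0.16 Fz 1.33
  bx 0.0265 by -0.0948 z 0.0563  Fx -1.59 Fy 0.83 Fz -0.26
  bx 0.0285 by -0.0948 z 0.0564  Fx -1.45 Fy 1.02 Fz 1.36
  bx 0.0305 by -0.0948 z 0.0564  Fx -1.22 Fy 1.05 Fz 0.27
  bx 0.0325 by -0.0948 z 0.0563  Fx -2.93 Fy 0.02 Fz 2.02
  bx 0.0345 by -0.0947 z 0.0563  Fx -2.16 Fy -0.19 Fz 1.30
  bx 0.0365 by -0.0947 z 0.0563  Fx -1.28 Fy -0.35 Fz 1.36
  bx 0.0385 by -0.0947 z 0.0563  Fx -2.49 Fy 0.36 Fz 0.98
  bx 0.0405 by -0.0947 z 0.0564  Fx -2.50 Fy 0.17 Fz 0.85
  bx 0.0425 by -0.0947 z 0.0563  Fx -1.84 Fy 0.03 Fz 1.77
```

Runner 1 is past 60 mm, so it is good. On to its stop.

```bash
python3 -m inch '[[0,0,0,0,-0.06,0,1],[0,0,0,0,-0.06,0,1]]'>/dev/null; python3 chk.py 6 && python3 -m inch '[[0,0,0,0,-0.06,0,1],[0,0,0,0,-0.06,0,1]]'>/dev/null && python3 chk.py 6 && python3 -m inch '[[0,0,0,0,-0.06,0,1]]'>/dev/null && python3 chk.py 6 && python3 -m inch '[[0,0,0,0,-0.06,0,1]]'>/dev/null && python3 chk.py 6 && python3 -m inch '[[0,0,0,0,-0.06,0,1]]'>/dev/null && python3 chk.py 6 && python3 -m inch '[[0,0,0,0,-0.02,0,1]]'>/dev/null && python3 chk.py 6 && python3 -m inch '[[0,0,0,0,-0.02,0,1]]'>/dev/null && python3 chk.py 6 && python3 -m inch '[[0,0,0,0,-0.02,0,1]]'>/dev/null && python3 chk.py 6 && python3 -m inch '[[0,0,0,0,-0.02,0,1]]'>/dev/null && python3 chk.py 6 && python3 -m inch '[[0,0,0,0,-0.02,0,1]]'>/dev/null && python3 chk.py 6
```

```text
bx 0.0486 by -0.0947 z 0.0563  Fx -1.21 Fy 0.26 Fz -0.29
  bx 0.0547 by -0.0947 z 0.0563  Fx -0.77 Fy 0.75 Fz 1.98
  bx 0.0577 by -0.0947 z 0.0563  Fx -0.64 Fy -0.30 Fz 1.10
  bx 0.0607 by -0.0947 z 0.0563  Fx -2.15 Fy 0.83 Fz 0.86
  bx 0.0637 by -0.0946 z 0.0563  Fx -1.91 Fy 0.69 Fz 0.83
  bx 0.0648 by -0.0947 z 0.0563  Fx -2.21 Fy -0.16 Fz 0.45
  bx 0.0655 by -0.0946 z 0.0563  Fx -1.60 Fy 0.61 Fz 1.64
  bx 0.0664 by -0.0946 z 0.0563  Fx -2.01 Fy 0.57 Fz 0.90
  bx 0.0667 by -0.0946 z 0.0563  Fx -4.54 Fy 1.17 Fz 1.43
  bx 0.0668 by -0.0946 z 0.0563  Fx -7.39 Fy 0.87 Fz 1.02
```

```bash
python3 -m inch '[[0,0,0,0,0.25,0,1],[0,0,0,0,0.1,-0.6,1],[0,0,0,0,0,-0.7,1],[0,0,0,-0.6,-0.2,0,1],[0,0,0,-0.9,-0.4,0,1],[0,0,0,-0.4,-0.25,0,1],[0,0,0,0,0,0,1],[0,0,0,0,0,0,1]]'>/dev/null; python3 chk.py 6; python3 -c "
from h import *
go([.083,0,.057])
im=env.read_camera('scene');cv2.imwrite('pics/s3.png',cv2.resize(im[100:320,180:440,::-1],None,fx=2.7,fy=2.7))"
```

```text
bx 0.0934 by 0.0001 z 0.1217  Fx -0.46 Fy -1.13 Fz 0.39
board tcp [9.340e-02 1.000e-04 1.217e-01] F(board) [-0.46, -1.13] 0.39
shift total (units of 50mm) [-0.     0.209  1.294]  turn units [-0.004 -0.009  0.009] clock 14.75
```

View pics/s3.png

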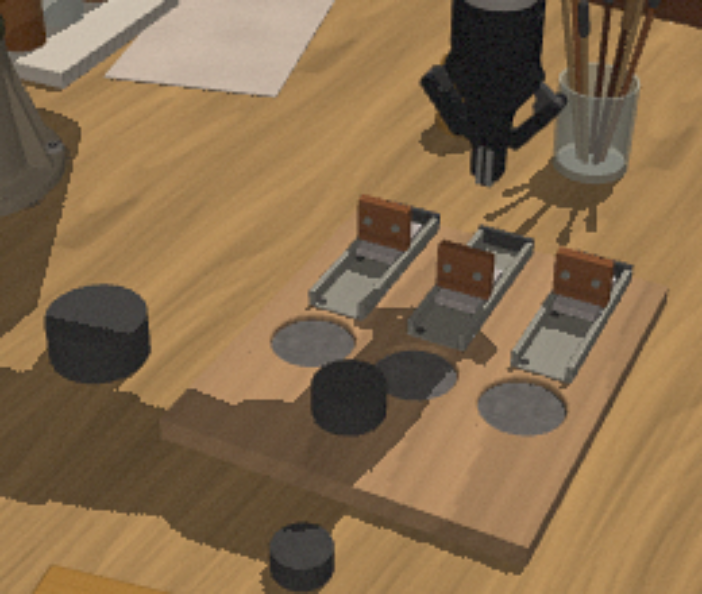

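All three are out: cleats 1 and 3 at the far stop, cleat 2 part-way. I descend behind cleat 2 on its +x side and push it home.

```bash
python3 -m inch '[[0,0,0,0,0.12,0.6,1],[0,0,0,0,0,0.68,1],[0,0,0,0,0,0,1],[0,0,0,0,0,0,1]]'>/dev/null; python3 chk.py 6 && python3 -m inch '[[0,0,0,0,0.1,0,1],[0,0,0,0,0.1,0,1],[0,0,0,0,0.1,0,1]]'>/dev/null && python3 chk.py 6 && python3 -m inch '[[0,0,0,0,0.1,0,1],[0,0,0,0,0.1,0,1]]'>/dev/null && python3 chk.py 6 && python3 -m inch '[[0,0,0,0,0.1,0,1],[0,0,0,0,0.1,0,1]]'>/dev/null && python3 chk.py 6 && python3 -m inch '[[0,0,0,0,0.1,0,1]]'>/dev/null && python3 chk.py 6 && python3 -m inch '[[0,0,0,0,0.1,0,1]]'>/dev/null && python3 chk.py 6
```

```text
bx 0.0869 by 0.0001 z 0.0569  Fx 0.41 Fy 0.37 Fz 0.84
  bx 0.0717 by -0.0008 z 0.0587  Fx -0.17 Fy -0.35 Fz 0.63
  bx 0.0619 by -0.0000 z 0.0579  Fx 1.12 Fy 0.12 Fz 1.89
  bx 0.0521 by 0.0001 z 0.0576  Fx 1.99 Fy 0.39 Fz 1.49
  bx 0.0470 by 0.0001 z 0.0574  Fx 1.74 Fy -0.68 Fz 0.97
  bx 0.0420 by 0.0002 z 0.0573  Fx 1.89 Fy -1.46 Fz 0.99
```

```bash
python3 -m inch '[[0,0,0,0,0.1,0,1],[0,0,0,0,0.1,0,1]]'>/dev/null; python3 chk.py 6 && python3 -m inch '[[0,0,0,0,0.1,0,1]]'>/dev/null && python3 chk.py 6 && python3 -m inch '[[0,0,0,0,0.06,0,1]]'>/dev/null && python3 chk.py 6 && python3 -m inch '[[0,0,0,0,0.04,0,1]]'>/dev/null && python3 chk.py 6 && python3 -m inch '[[0,0,0,0,0.02,0,1]]'>/dev/null && python3 chk.py 6 && python3 -m inch '[[0,0,0,0,0.02,0,1]]'>/dev/null && python3 chk.py 6 && python3 -m inch '[[0,0,0,0,0.02,0,1]]'>/dev/null && python3 chk.py 6 && python3 -m inch '[[0,0,0,0,0.02,0,1]]'>/dev/null && python3 chk.py 6 && python3 -m inch '[[0,0,0,0,0.02,0,1]]'>/dev/null && python3 chk.py 6 && python3 -m inch '[[0,0,0,0,0.02,0,1]]'>/dev/null && python3 chk.py 6 && python3 -m inch '[[0,0,0,0,0.02,0,1]]'>/dev/null && python3 chk.py 6 && python3 -m inch '[[0,0,0,0,0.02,0,1]]'>/dev/null && python3 chk.py 6
```

```text
bx 0.0319 by 0.0003 z 0.0573  Fx 1.58 Fy -0.34 Fz 0.66
  bx 0.0269 by 0.0003 z 0.0573  Fx 1.55 Fy 0.22 Fz 0.98
  bx 0.0238 by 0.0002 z 0.0573  Fx 1.77 Fy -0.22 Fz 0.12
  bx 0.0219 by 0.0002 z 0.0573  Fx 1.95 Fy -1.73 Fz 0.45
  bx 0.0211 by 0.0003 z 0.0573  Fx 1.93 Fy 0.16 Fz 0.08
  bx 0.0203 by 0.0003 z 0.0573  Fx 2.13 Fy -0.53 Fz 0.51
  bx 0.0194 by 0.0004 z 0.0572  Fx 1.59 Fy -1.34 Fz 0.18
  bx 0.0184 by 0.0004 z 0.0572  Fx 1.91 Fy -1.41 Fz -0.98
  bx 0.0174 by 0.0004 z 0.0572  Fx 1.73 Fy -0.74 Fz 0.05
  bx 0.0163 by 0.0003 z 0.0572  Fx 1.30 Fy -1.28 Fz -0.47
  bx 0.0152 by 0.0003 z 0.0573  Fx 2.06 Fy -1.16 Fz -0.97
  bx 0.0151 by 0.0004 z 0.0573  Fx 6.58 Fy -1.54 Fz 1.09
```

Carriage 2 is home against its stop (6.6 N). The travel count fits: 85 = 51.4 mm of TCP range + 2×16.8 mm of finger and cleat offset. It also shows the TCP's board x reads about 1.8 mm low. Now to the weight.

```bash
python3 -m inch '[[0,0,0,0,-0.2,0,1],[0,0,0,0,0,-0.6,1],[0,0,0,0,0,-1,1],[0,0,0,-0.1,0.5,-0.4,0],[0,0,0,-0.2,0.9,0,0],[0,0,0,-0.2,0.9,0,0],[0,0,0,0,0.72,0,0],[0,0,0,0,0,0,0],[0,0,0,0,0,0,0]]'
python3 - <<'E'
from h import *
go([-.1264,.025,.025])
im=env.read_camera('wrist');cv2.imwrite('pics/w1.png',im[:,:,::-1])
im=env.read_camera('top');cv2.imwrite('pics/t1.png',cv2.resize(im[105:230,265:435,::-1],None,fx=4.7,fy=4.7,interpolation=cv2.INTER_CUBIC))
E
```

```text
clock: 18.3
tcp_pos: [0.5553, -0.1454, 0.157]
orientation: [-0.0, 1.0, 0.03, -0.001]
wrist_force: [0.1, 0.8, 0.5]
finger_gap: 0.085
board tcp [-0.1272  0.0258  0.157 ] F(board) [0.75, -0.11] 0.55
shift total (units of 50mm) [ 0.018 -0.016  2.64 ]  turn units [-0.001  0.007 -0.01 ] clock 18.3
```

View pics/w1.png

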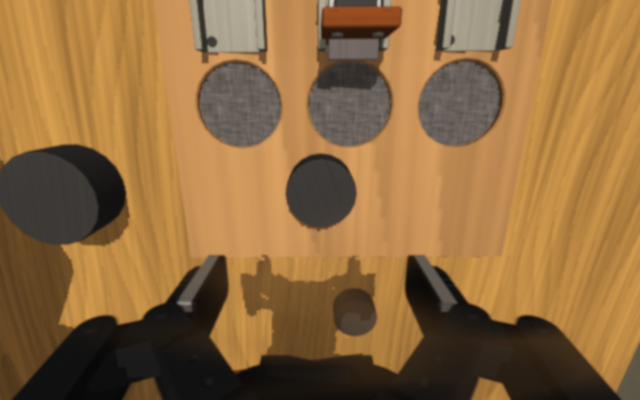

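View pics/t1.png

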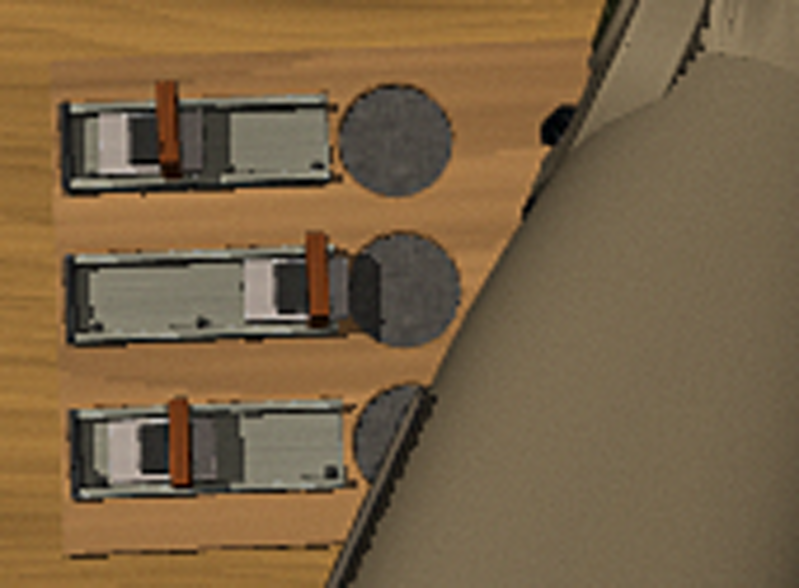

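The wrist view shows the weight at (321,191), between the fingers laterally, and pocket 2 at (349,103). The top view shows cleats 1 and 3 out and cleat 2 home. I cast the wrist rays.

```bash
cat >> h.py <<'E'
def wray(uv,s):
    K,H=cam('wrist'); R,_=toolR(s); d=H[:3,:3]@np.linalg.solve(K,np.array([uv[0],uv[1],1.]))
    return s['tcp_pos']+R.apply(H[:3,3]), R.apply(d)
def wonz(uv,z,s):
    o,d=wray(uv,s); return o+d*(z-o[2])/d[2]
E
python3 - <<'E'
from h import *
s=env.get_state()
im=cv2.imread('pics/w1.png'); g=cv2.cvtColor(im,cv2.COLOR_BGR2HSV)
m=((g[:,:,2]<75)*255).astype(np.uint8); n,l,st,c=cv2.connectedComponentsWithStats(m)
for i in range(1,n):
    if st[i,4]>500: print('dark',c[i],st[i])
m=((g[:,:,1]<70)&(g[:,:,2]>60)).astype(np.uint8)*255
m=cv2.morphologyEx(m,cv2.MORPH_OPEN,np.ones((5,5)));n,l,st,c=cv2.connectedComponentsWithStats(m)
for i in range(1,n):
    if st[i,4]>500: print('grey',c[i],st[i])
for nme,uv,z in [('weight',(321,190.5),.05),('p3',(239.5,104),.02),('p2',(349.5,103.5),.02),('p1',(460,102.5),.02)]: print(nme,w2b(wonz(uv,z,s)).round(4))
E
```

```text
dark [356.05555556  33.15419501] [322  26  74  25 882]
dark [348.15236686  75.63535503] [ 317   60   63   29 1352]
dark [ 60.95684493 193.03974809] [   0  145  125   99 9686]
dark [320.2830834  190.24782952] [ 287  155   68   71 3801]
dark [314.56106781 356.75038453] [   11   256   611   144 38359]
dark [352.52494802 305.1029106 ] [334 289  40  42 962]
grey [233.85777919  25.19662743] [ 202    0   64   52 3143]
grey [471.4745346  24.5261679] [ 442    0   62   51 2847]
grey [350.66578014  48.40336879] [ 319   39   61   21 1128]
grey [239.68581342 104.04973015] [ 200   63   80   83 5188]
grey [458.8787234  102.83133462] [ 420   62   80   83 5170]
grey [349.49126311 111.61532701] [ 310   77   79   68 4006]
grey [ 39.22000885 183.31341301] [   0  153   76   90 2259]
grey [323.18037319 192.76917761] [ 292  160   63   66 2894]
grey [ 82.86909091 210.09818182] [ 73 175  21  63 550]
grey [194.85540335 284.71385084] [178 257  37  54 657]
grey [436.74311927 283.70183486] [417 257  38  54 654]
grey [631.52380952 383.0617284 ] [619 352  21  48 567]
weight [-0.1215  0.0215  0.05  ]
p3 [-0.0534  0.0913  0.02  ]
p2 [-0.0528 -0.0029  0.02  ]
p1 [-0.0518 -0.0973  0.02  ]
```

Weight-to-pocket vector agrees between cameras: wrist (68.7,−24.4) mm, top (69.3,−25.4) mm. The absolute offsets differ by 2–4 mm, so I'll use the relative shift. Descending to straddle the weight.

```bash
python3 -m inch '[[0,0,0,0.045,-0.03,0.9,0],[0,0,0,0,0,0.8,0],[0,0,0,0,0,0.5,0],[0,0,0,0,0,0.3,0],[0,0,0,0,0,0.12,0],[0,0,0,0,0,0,0],[0,0,0,0,0,0,0]]' 20
python3 - <<'E'
from h import *
go([-.1255,.0235,.025])
im=env.read_camera('wrist');cv2.imwrite('pics/w2.png',im[:,:,::-1])
E
```

```text
clock: 19.1
tcp_pos: [0.5587, -0.1428, 0.0272]
orientation: [0.0, 0.999, 0.032, 0.001]
wrist_force: [1.1, 0.2, 0.9]
finger_gap: 0.0853
board tcp [-0.1248  0.0222  0.0272] F(board) [0.11, -1.09] 0.94
shift total (units of 50mm) [-0.026  0.013  0.044]  turn units [ 0.004 -0.009  0.012] clock 19.1
```

View pics/w2.png

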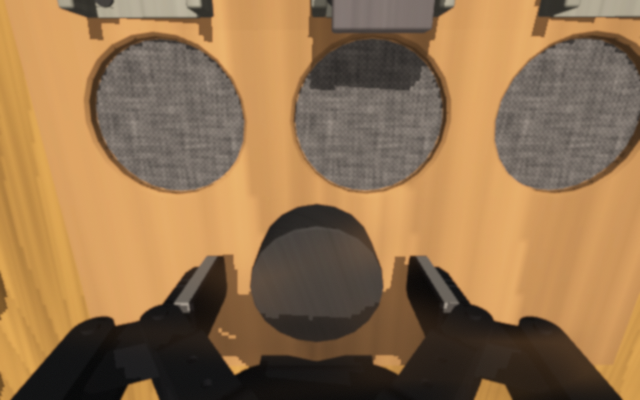

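Run:
```python
from h import *
s=env.get_state()
print(w2b(s['tcp_pos']))
for nme,uv,z in [('weight',(316.5,284),.05),('p2 rim',(369.5,115),.02),('p2 floor',(369.5,115),.014),('p3',(167,115),.02)]: print(nme,w2b(wonz(uv,z,s)).round(4))
# two-place height of pocket 2 rim and weight top: ray from first wrist place (tcp read there)
```

```text
[-0.12515203  0.0219366   0.02753206]
weight [-0.1252  0.0218  0.05  ]
p2 rim [-0.0542 -0.0028  0.02  ]
p2 floor [-0.0546 -0.0038  0.014 ]
p3 [-0.0544  0.0912  0.02  ]
```

The weight is centred on the TCP to within 1 mm. I grip gently and check.

```bash
python3 -m inch '[[0,0,0,0,0,0.05,0],[0,0,0,0,0,0,0.2],[0,0,0,0,0,0,1],[0,0,0,0,0,0,1],[0,0,0,0,0,0,1],[0,0,0,0,0,0,1]]' 20; python3 chk.py 6
```

```text
clock: 19.75
tcp_pos: [0.5584, -0.1434, 0.0244]
orientation: [0.0, 1.0, 0.031, 0.001]
wrist_force: [-0.7, 1.1, 5.3]
finger_gap: 0.0591
  bx -0.1254 by 0.0225 z 0.0244  Fx 1.15 Fy 0.63 Fz 5.30
```

```bash
python3 -m inch '[[0,0,0,0.15,0,0,1],[0,0,0,0.2,0,0,1],[0,0,0,0.15,0,0,1],[0,0,0,0,0,0,1]]'; python3 chk.py 20 && python3 -m inch '[[0,0,0,0,-0.15,0,1],[0,0,0,0,-0.2,0,1],[0,0,0,0,-0.2,0,1],[0,0,0,0,-0.2,0,1],[0,0,0,0,0,0,1]]'; python3 chk.py 20
python3 - <<'E'
from h import *
go([-.055,-.0025,.0245])
im=env.read_camera('wrist');cv2.imwrite('pics/w3.png',im[:,:,::-1])
E
```

```text
clock: 20.15
tcp_pos: [0.5822, -0.1419, 0.0244]
orientation: [0.0, 1.0, 0.031, -0.001]
wrist_force: [-5.3, -0.7, 9.0]
finger_gap: 0.059
  bx -0.1254 by -0.0013 z 0.0244  Fx -0.37 Fy 5.29 Fz 9.05
clock: 20.65
tcp_pos: [0.5812, -0.1037, 0.0244]
orientation: [0.0, 0.999, 0.032, 0.001]
wrist_force: [0.7, -0.9, 6.3]
finger_gap: 0.0593
  bx -0.0872 by -0.0027 z 0.0244  Fx -0.90 Fy -0.60 Fz 6.34
board tcp [-0.0872 -0.0027  0.0244] F(board) [-0.9, -0.6] 6.34
shift total (units of 50mm) [-0.004 -0.644 -0.002]  turn units [ 0.005 -0.011  0.012] clock 20.65
```

View pics/w3.png

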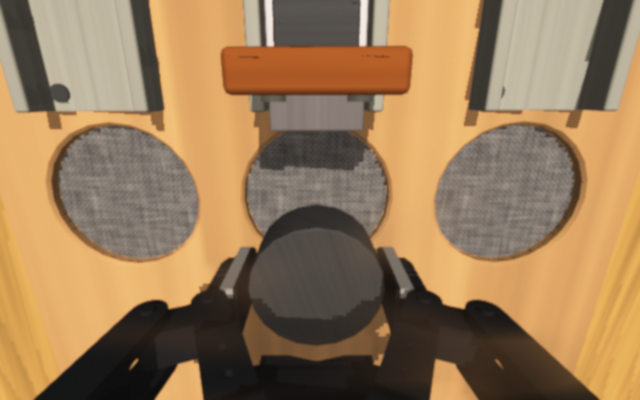

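The weight at (317,283) lines up laterally with pocket 2 (column 317). I compute the remaining distance.

Run:
```python
from h import *
s=env.get_state(); print(w2b(s['tcp_pos']))
for nme,uv,z in [('weight',(317,284),.05),('p2',(317.5,191),.02),('p1',(508,191),.02),('p3',(124.5,192.5),.02)]: print(nme,w2b(wonz(uv,z,s)).round(4))
```

```text
[-0.08719597 -0.00266529  0.02441738]
weight [-0.0852 -0.003   0.05  ]
p2 [-0.0523 -0.0033  0.02  ]
p1 [-0.0522 -0.097   0.02  ]
p3 [-0.0532  0.0914  0.02  ]
```

```bash
python3 -m inch '[[0,0,0,0,-0.2,0,1],[0,0,0,0,-0.2,0,1],[0,0,0,0,-0.15,0,1],[0,0,0,0,-0.1,0,1],[0,0,0,0,0,0,1]]'; python3 chk.py 20
python3 - <<'E'
from h import *
im=env.read_camera('wrist');cv2.imwrite('pics/w4.png',im[:,:,::-1])
E
```

```text
clock: 21.2
tcp_pos: [0.5766, -0.0699, 0.0222]
orientation: [-0.001, 0.999, 0.032, -0.002]
wrist_force: [0.4, -0.1, -5.7]
finger_gap: 0.0589
  bx -0.0532 by -0.0002 z 0.0222  Fx -0.16 Fy -0.36 Fz -5.72
```

View pics/w4.png

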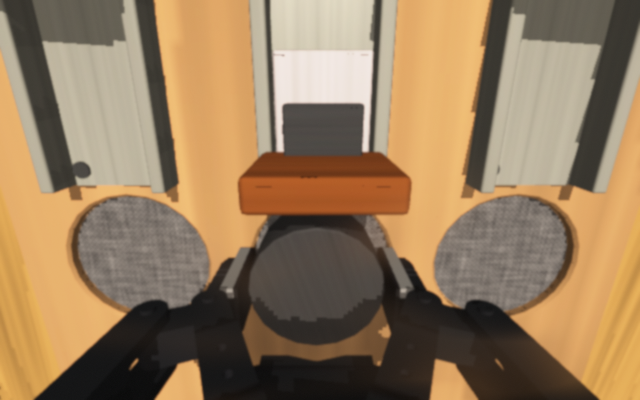

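Run:
```python
from h import *
s=env.get_state(); print(w2b(s['tcp_pos']))
for nme,uv,z in [('weight',(317,283.5),.048),('p1',(505,254.5),.02),('p3',(140,255.5),.02)]: print(nme,w2b(wonz(uv,z,s)).round(4))
```

```text
[-0.0538872  -0.00056454  0.02241372]
weight [-0.0517 -0.0011  0.048 ]
p1 [-0.0524 -0.0983  0.02  ]
p3 [-0.0536  0.0909  0.02  ]
```

The weight is within about 3 mm of the pocket centre, inside the 6 mm clearance. I release it.

```bash
python3 -m inch '[[0,0,0,0,0,0,0.2],[0,0,0,0,0,0,0.1],[0,0,0,0,0,0,0],[0,0,0,0,0,0,0],[0,0,0,0,0,0,0]]'
python3 - <<'E'
from h import *
im=env.read_camera('wrist');cv2.imwrite('pics/w5.png',im[:,:,::-1])
E
```

```text
clock: 21.75
tcp_pos: [0.5788, -0.072, 0.0241]
orientation: [0.0, 1.0, 0.031, 0.0]
wrist_force: [0.9, -1.1, -0.1]
finger_gap: 0.0855
```

View pics/w5.png

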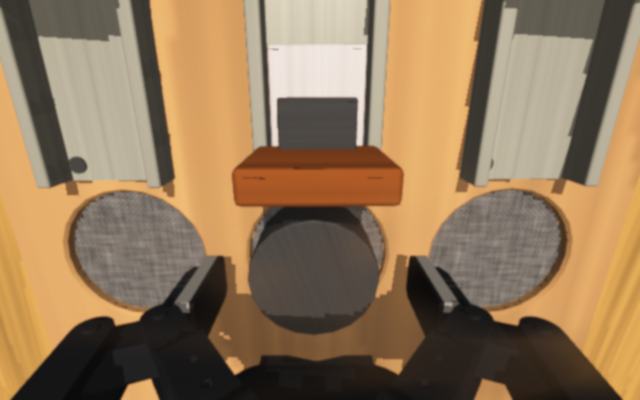

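```bash
python3 -m inch '[[0,0,0,0,0,-0.3,0],[0,0,0,0,0,-0.8,0],[0,0,0,0,0,-1,0],[0,0,0,0,0,-1,0],[0,0,0,0,0.9,-0.2,0],[0,0,0,-0.3,0.9,-0.2,0],[0,0,0,-0.4,0.9,0,0],[0,0,0,-0.4,0.9,0,0],[0,0,0,-0.4,0.9,0,0],[0,0,0,0,0,0,0],[0,0,0,0,0,0,0]]'
python3 - <<'E'
from h import *
im=env.read_camera('top');cv2.imwrite('pics/t5r.png',im[:,:,::-1]);cv2.imwrite('pics/t5.png',cv2.resize(im[105:230,265:435,::-1],None,fx=4.7,fy=4.7,interpolation=cv2.INTER_CUBIC))
im=env.read_camera('scene');cv2.imwrite('pics/s5r.png',im[:,:,::-1]);cv2.imwrite('pics/s5.png',cv2.resize(im[100:325,180:440,::-1],None,fx=2.6,fy=2.6,interpolation=cv2.INTER_CUBIC))
E
```

```text
clock: 22.9
tcp_pos: [0.517, -0.3023, 0.1986]
orientation: [-0.0, 1.0, 0.03, 0.0]
wrist_force: [-0.1, 0.3, 1.6]
finger_gap: 0.0855
```

View pics/t5.png

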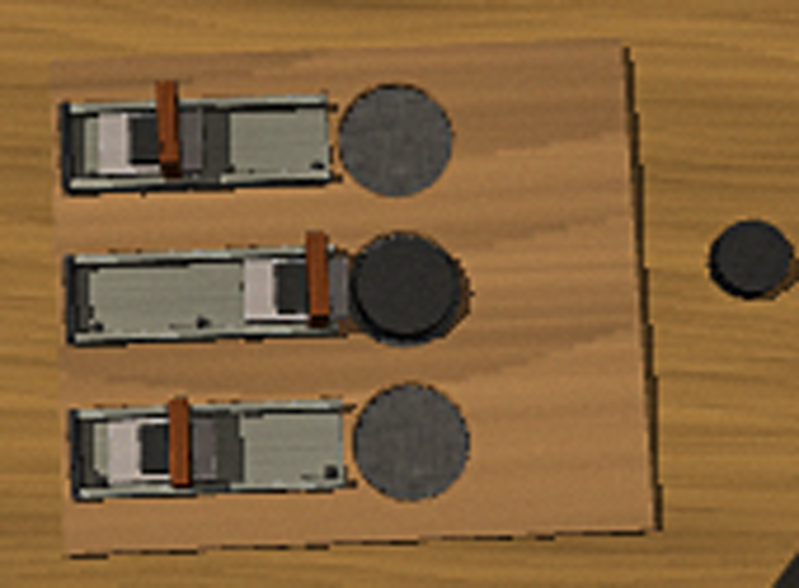

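View pics/s5.png

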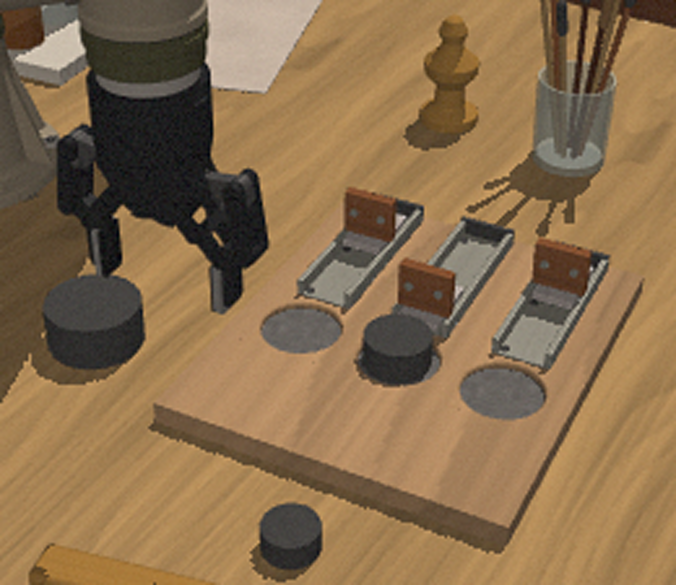

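Both views show the weight inside pocket 2 (top crop (407,285)), cleats 1 and 3 out, and cleat 2 home. Now a numeric check of the weight's height and the cleat positions.

```bash
python3 - <<'E' | tail -6
from meas import *
def sc(c): return (np.array(c)+.5)/2.6-.5+[180,100]
p,e=tri(sc((398.5,335)),full('top',(407,285))); print('weight top',w2b(p).round(4),e)
im=cv2.imread('pics/t5r.png'); 
for i,c in enumerate([(167,127),(316,278),(180,441)]): print('cleat',i+1,w2b(onz('top',full('top',c),.08)).round(4))
print(w2b(onz('top',full('top',(407,285)),.044)).round(4))
print(env.get_state()['wrist_force'],env.get_state()['clock'])
E
```

```text
weight top [-0.0551  0.0004  0.0417] 0.0012872669609594954
cleat 1 [ 0.0852 -0.0916  0.08  ]
cleat 2 [0.001  0.0022 0.08  ]
cleat 3 [0.0836 0.0951 0.08  ]
[-0.0552  0.0014  0.044 ]
[ 0.20947673 -0.33933499  0.8108073 ] 23.0
```

```bash
python3 -c "
from workcell import env
print(env.hand_in())"
```

```text
the job is handed in; nothing more can be done
None
```

The job is done and handed in at 23 s on the robot's clock. Runner 2, the middle one, is the bad one, and the weight now lies in its pocket.

- **Test:** I pushed all three carriages out against a force check. Runners 3 and 1 ran at about 2 N to their far stops, at 8.2 N and 7.4 N. Runner 2 stopped dead about 47–49 mm out. It held 6–8 N without moving, and I did not force it.
- **Return and marking:** I pushed carriage 2 back against its home stop (6.6 N). I then gripped the 59 mm weight lightly and slid it along the lane and over pocket 2. While the board supported it, I kept it pressed against the board. I then let it drop.
- **Last checks:** From the top view, the cleats are at 85.2, 1.0 and 83.6 mm. From the top and scene views together, the weight is at board (−55, 0) mm with its top at 42 mm. The expected top height is 44 mm, and triangulated heights had been reading a few mm low, so it is flat in the pocket. The gripper is clear of everything, and I did not go near the jar, finial or moulding.
- **Disagreements:** The absolute positions from the wrist camera, the top camera and the contact readings differed by 2–4 mm. I therefore used relative shifts between weight and pocket, on which the cameras agreed to within about 2 mm. The two far-stop readings (66.0 and 66.8 mm at the tool tip) differ by 0.8 mm, which a small board-yaw error would explain.

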